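# Weigh the blue tote

## Task

The blue tote hangs by its wooden grip bar on a double hook with deep upturned tips. Lift it up past the tips, bring it away from the hook, and put it upright in the middle of the bench scale's steel platform, square with the platform, lowering it right down before you let go. Leave the yellow tote hanging where it is.

Things in the scene. Friction and masses are not known exactly. Their poses are not given: they have to be found in the camera images.
- blue_tote: Loose open blue tote, 100 (x) x 170 (y) mm, walls 70 high, 0.4-0.75 kg, contents fixed in. End uprights (inner faces y +-75) carry a pine grip bar along y, 20 wide (x), 20 high, 150 long, its centre 150 above the underside; pinch its middle from above, fingers closing along x. Origin: centre of underside, z up. Hangs with underside 70 above the bench, yawed as its stand.
- blue_stand: Fixed double-hook stand of the blue tote. Origin: on the bench below the middle of the hung bar; z up, -x: the way the prongs point and the tote comes off, towards the robot. Prongs 10 mm thick at y +-52, upper side (bar rests on it) 210 above bench; at x = -35 they turn up to tips 252 above bench. Behind: crossbar with front face at x +85, and post, top 225. Base plate 10 thick.
- scale_top (a point): Centre of the upper face of the bench scale's platform, 50 mm above the bench, z up. Rigid flat steel plate 180 (x) x 240 (y) mm on a fixed grey scale body 200 x 260 mm; a low display console, 44 high, reaches to x = -155. The tote belongs here with its long side (y) along the platform's long side (y), either way round.
- yellow_tote: Same tote in yellow, hanging in the same way on a second stand of the same kind, on the other side. Leave it hanging. Origin: centre of its underside, z up, axes as for the blue tote.
Not all that is in view belongs to the job. There is more than one size of the blue_tote; the one meant has the size given above.

How it is judged (in metres and radians):
On the way, in this order (a step that is already met when the one before it is completed fails the run):
1. the blue tote is lifted past the hook's upturned tips (z of blue_tote in the frame of blue_stand above 0.112 m), for 0.1 s.
2. the blue tote is lowered over the platform to less than 15 mm above it while still held (z of blue_tote in the frame of scale_top below 0.015 m and horizontal distance between blue_tote and scale_top below 0.04 m and contact force between the fingers and blue_tote above 1 N), for 0.1 s.
At the end, for the whole second after the job is handed in: The blue tote stands upright (within 5 degrees), at rest and flat on the scale's platform (underside within 5 mm of it), its centre within 30 mm of the platform's centre and its long side within 15 degrees of the platform's long side; the yellow tote hangs within 30 mm of where it started (horizontal distance between blue_tote and scale_top below 0.03 m and z of blue_tote in the frame of scale_top between -0.005 and 0.005 m and angle between blue_tote's own z axis and vertical below 0.09 rad and angle between the y axis of blue_tote and the y axis of scale_top, either way round below 0.26 rad and linear speed of blue_tote below 0.02 m/s and distance of yellow_tote from where it was at the start of the episode below 0.03 m); the robot touches nothing.
It fails at once if the yellow tote is shifted by more than 30 mm (distance of yellow_tote from where it was at the start of the episode above 0.03 m).
It also fails if it takes over 42 s, if anything falls off the work surface, if the arm or the gripper's body presses on something with over 40 N, if the wrist force passes 120 N, or if a joint passes its speed limit or range.

## Robot

A 6-joint arm with a two-finger parallel gripper is mounted at the origin on the work surface. World frame = base frame: x ahead of the robot, y to its left, z up, the work surface at z = 0. Lengths are in mm, angles in rad, forces in N, time in s.
With the tool pointing down it reaches from about 350 to 925 mm from the base axis. Payload 6.4 kg.
Tool frame: the origin (TCP) lies at the very end of the fingers, on their centre line; the grasp point (between the pads) lies 19 mm behind it; z points along the fingers, y is the direction in which the jaws open and shut (so a half turn about z gives the same grasp; the last joint's range is limited). The gripper opens to 85 mm and grips with 20 to 120 N. Pads are 22 mm wide; open, the fingers measure 114 mm over their backs; the gripper's body (76 mm by 85 mm) begins 54 mm behind the grasp point. The pads swing forward as they close: fully open they stand 13 mm farther back than shut.
Start: joints at [-1.459, 0.245, 1.558, -0, 1.339, -0.174], TCP at [183.256, -623.644, 231.29] pointing down, gripper open.
Joint ranges: [-3.13, 3.13], [-1.02, 2.26], [0.13, 2.54], [-0.95, 4.09], [0.21, 2.88], [-2.74, 2.74]. Speed limits (rad/s): [2.57, 2.57, 3.14, 3.14, 3.14, 3.14].

## Interface

Orientations are given as a 3x3 rotation matrix whose columns are the frame's x, y, z axes.
In Python, from rig import * gives the robot as it stands.
- The arm moves only by the shell command python3 -m pendant 'ROWS' [FORCE]. ROWS is JSON, one flat list of numbers, 7 for each row, row after row: the shift along the tool's x, y, z in cm, then the turn, a rotation vector about the tool's x, y, z in rad, then the closure, from 0 (fully open) to 1 (shut). A call has 1 to 5 rows; each row is the pose to reach, as a shift and turn from the pose commanded when the call began, along the tool's axes at that moment; what a row does not reach only later rows make up. A row lasts 1/10 s, in which the tool goes at most 50 mm and 8.59 degrees, less where a joint would pass 70% of its speed; a pose out of reach is approached as far as the arm can. A call with a gripper value outside its range is refused whole. The fingers move at their own pace and stop on an object; FORCE is the grip in N (left out, the last holds). Time passes only in rows, so rows that repeat a pose let the fingers close. It gives the time, the measured TCP pose, the force and the opening at its end, in the units of the state.
- sense(): the state, without advancing time (a new reading comes with each control period).
- get_image(name): name is "scene" or "top" or "wrist"; returns a dict with "img" (400x640x3 uint8, red, green, blue), "fx", "fy", "cx", "cy" (pixels), "dist_coeffs" ([k1, k2, p1, p2, k3] as OpenCV has them; the pictures are not rectified), "R" (3x3) and "t" (3): a world point X has camera coordinates R X + t. Camera axes: x right, y down, z forward; pixel columns grow to the right and rows downward; lengths in mm; the calibration is good to about 2 mm. A picture is of the moment at which its call begins. There is no depth.
- finish_job(): hands the job in, once; it reports no verdict.
The state is a dict: "time_s": time; "joint_pos": joint angles; "joint_velocities": joint speeds; "tau": joint torques, N m; "tcp_pos": TCP position; "ee_rot": TCP orientation; "ft_force": force on the tool from outside, world axes, zero at the start; "moment": the same for the moment, N m; "finger_gap": finger opening in mm.
Only numpy, scipy, OpenCV 4.12 (cv2) and the standard library are available. Lean on these libraries where they do the work, as an engineer would, in place of code of your own. Each camera call takes 0.05 s, during which the arm holds its last target.

## Working session

There is one attempt and no reset: what is moved stays moved. The work goes in short steps, Python scripts to look and compute and a shell command to move; the robot and the scene stay as the last step left them, time stands still between calls to the robot, and variables do not carry over. Pictures are saved under pics/ and viewed, and the job is handed in when it is done.

```bash
ls; mkdir -p pics; python3 - <<'E'
from rig import *
import cv2, pickle
s=sense(); print(s)
for n in("scene","top","wrist"):
    d=get_image(n); cv2.imwrite(f"pics/{n}0.png",d["img"][:,:,::-1]); pickle.dump(d,open(f"pics/{n}0.pkl","wb"))
    print(n,d["fx"],d["dist_coeffs"],d["R"],d["t"])
E
```

```text
pics
{'time_s': 0.0, 'joint_pos': array([-1.45910270e+00,  2.45899677e-01,  1.55904077e+00,  2.35034979e-06,
        1.33867881e+00, -1.74129374e-01]), 'joint_velocities': array([ 0.00101333, -0.00141309,  0.00127575,  0.00055703, -0.00069266,
       -0.00103525]), 'tau': array([-6.82048230e-04, -4.29510319e+01, -3.26131332e+01, -1.95852581e-04,
        5.23883704e-03,  2.68182907e-05]), 'tcp_pos': array([ 183.18935325, -623.06043522,  230.11117807]), 'ee_rot': array([[ 9.59430127e-01,  2.81946417e-01, -2.23615748e-04],
       [ 2.81946284e-01, -9.59428077e-01,  2.01423440e-03],
       [ 3.53362944e-04, -1.99556479e-03, -9.99997946e-01]]), 'ft_force': array([-0.16609151, -0.01894532,  0.23778418]), 'moment': array([ 0.06131652, -0.06103526, -0.03913804]), 'finger_gap': 85.56723062115539}
scene 448.70660684369767 [-0.01021623  0.          0.          0.          0.        ] [[-0.61982414  0.78444473  0.02155235]
 [ 0.51667278  0.42860938 -0.74117693]
 [-0.59064988 -0.44826384 -0.67096367]] [ 245.88086882 -240.36871307 1491.53934839]
top 375.0744161826194 [-0.01443136  0.          0.          0.          0.        ] [[ 0.01240401 -0.99981757 -0.01452455]
 [-0.99863927 -0.01165095 -0.05083177]
 [ 0.05065327  0.01513531 -0.99860161]] [  78.38593063  493.31196028 1033.77729179]
wrist 335.0456691881819 [-0.00463998  0.          0.          0.          0.        ] [[ 2.82450778e-01 -9.59281367e-01 -9.03868230e-04]
 [-9.26088516e-01 -2.72922951e-01  2.60524708e-01]
 [-2.50163184e-01 -7.27483444e-02 -9.65466757e-01]] [-649.25515684  -33.61836201  377.51167518]
```

View pics/scene0.png

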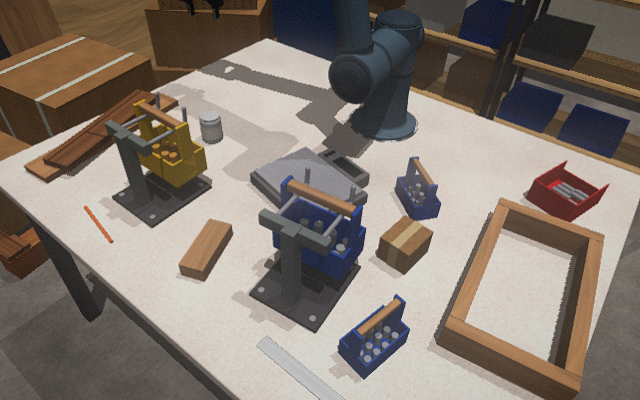

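View pics/top0.png

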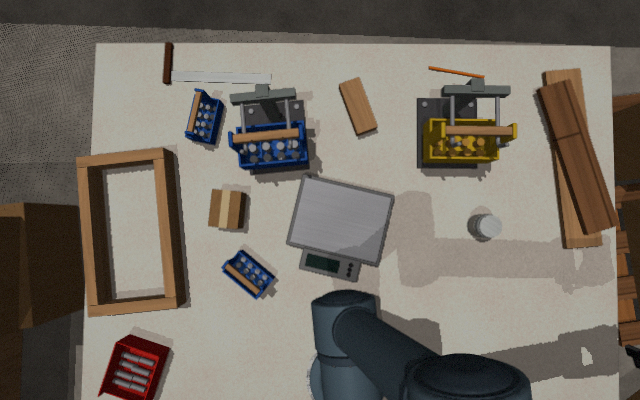

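View pics/wrist0.png

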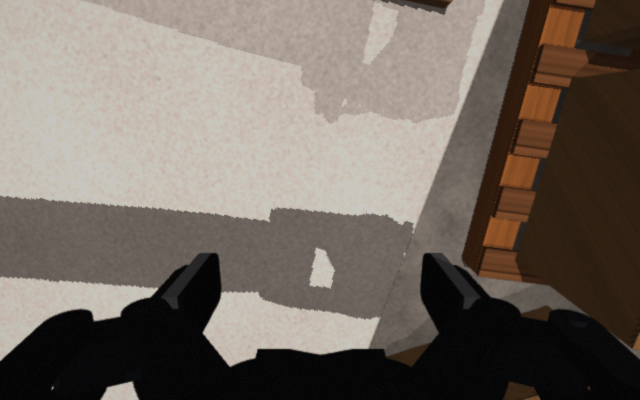

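Candidates for the blue tote: the hung one at top (268,140), scene (320,225); a small loose one at top (205,117), scene (374,338); and a small loose one at top (248,273), scene (418,190). Only the first hangs on a double hook and is full size, so I choose that one. Next I measure it and check it in a crop.

```bash
cat > h.py <<'E'
import numpy as np, cv2, pickle
def ray(d,uv,z):
    K=np.array([[d["fx"],0,d["cx"]],[0,d["fy"],d["cy"]],[0,0,1.]])
    p=cv2.undistortPoints(np.array(uv,float).reshape(-1,1,2),K,np.array(d["dist_coeffs"])).reshape(-1,2)
    R=np.array(d["R"]);t=np.array(d["t"]);C=-R.T@t
    D=np.c_[p,np.ones(len(p))]@R
    return C+D*((z-C[2])/D[:,2])[:,None]
def proj(d,X):
    K=np.array([[d["fx"],0,d["cx"]],[0,d["fy"],d["cy"]],[0,0,1.]])
    return cv2.projectPoints(np.array(X,float).reshape(-1,1,3),cv2.Rodrigues(np.array(d["R"]))[0],np.array(d["t"],float),K,np.array(d["dist_coeffs"]))[0].reshape(-1,2)
E
python3 - <<'E'
from h import *
d=pickle.load(open("pics/top0.pkl","rb")); im=d["img"]
hsv=cv2.cvtColor(im,cv2.COLOR_RGB2HSV)
def comps(m,box,n,z):
    mm=np.zeros_like(m); x0,y0,x1,y1=box; mm[y0:y1,x0:x1]=m[y0:y1,x0:x1]
    cs,_=cv2.findContours(mm,cv2.RETR_EXTERNAL,cv2.CHAIN_APPROX_NONE)
    c=max(cs,key=cv2.contourArea); r=cv2.minAreaRect(c); b=cv2.boxPoints(r); print(n,r)
    W=ray(d,b,z); print(W.round(1)); c=W.mean(0); 
    e1=W[1]-W[0];e2=W[2]-W[1]; print("c",c,"len",np.linalg.norm(e1),np.linalg.norm(e2),"ang",np.degrees(np.arctan2(e1[1],e1[0])),np.degrees(np.arctan2(e2[1],e2[0])))
pine=cv2.inRange(hsv,(8,70,110),(20,200,255))
comps(pine,(225,120,315,155),"bluebar",230)
comps(pine,(430,115,525,145),"yelbar",230)
# scale plate
for p in [(340,220),(300,240),(320,262),(268,138),(290,230)]: print(p,hsv[p[1],p[0]])
plate=cv2.inRange(hsv,(0,0,100),(179,30,200))
crop=cv2.resize(im[60:310,180:410],None,fx=2.4,fy=2.4,interpolation=cv2.INTER_CUBIC)
cv2.imwrite("pics/crop_top.png",crop[:,:,::-1])
d2=pickle.load(open("pics/scene0.pkl","rb"));cv2.imwrite("pics/crop_scene.png",cv2.resize(d2["img"][140:340,230:390],None,fx=3,fy=3,interpolation=cv2.INTER_CUBIC)[:,:,::-1])
E
```

```text
bluebar ((265.32672119140625, 134.767333984375), (7.761290073394775, 65.57295227050781), 84.2894058227539)
[[627.1 277.8 230. ]
 [643.1 131.6 230. ]
 [625.7 129.6 230. ]
 [609.7 275.6 230. ]]
c [626.39796807 203.63662401 230.        ] len 147.1281495962818 17.567255348304723 ang -83.76368396816521 -173.45997282016026
yelbar ((478.0159912109375, 129.52484130859375), (66.10587310791016, 7.966142654418945), 0.9391909241676331)
[[ 634.3 -196.9  230. ]
 [ 652.2 -197.3  230. ]
 [ 651.5 -344.4  230. ]
 [ 633.5 -343.8  230. ]]
c [ 642.87010856 -270.58267729  230.        ] len 17.96730334225495 147.1274274028116 ang -1.2932730012446605 -90.30862904965419
(340, 220) [150   2 136]
(300, 240) [150   4 140]
(320, 262) [83 55 37]
(268, 138) [ 15 130 126]
(290, 230) [30  5 98]
```

View pics/crop_top.png

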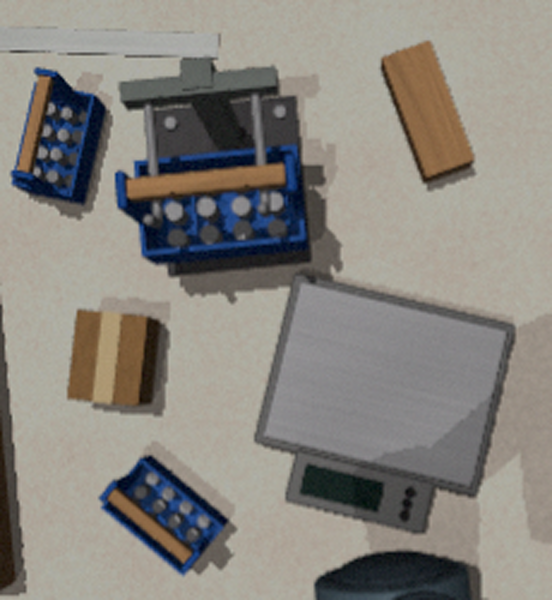

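View pics/crop_scene.png

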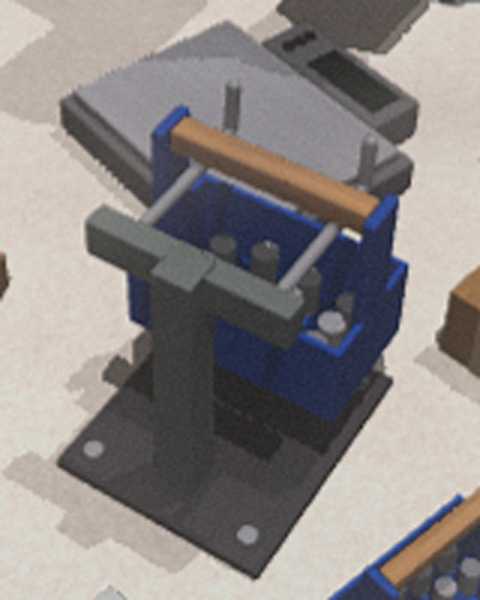

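The crops confirm that the hung blue tote at crop (215,195) is the full-size one; its bar lies across two prongs and the tips stand on the robot side. The scale platform is centred near crop (386,385), with the console on the robot side. Next I measure the platform.

```bash
python3 - <<'E'
from h import *
d=pickle.load(open("pics/top0.pkl","rb")); im=d["img"]
hsv=cv2.cvtColor(im,cv2.COLOR_RGB2HSV)
m=((hsv[:,:,1]<14)&(hsv[:,:,2]>84)).astype(np.uint8)*255
mm=np.zeros_like(m); mm[165:275,278:402]=m[165:275,278:402]
mm=cv2.morphologyEx(mm,cv2.MORPH_OPEN,np.ones((3,3)))
mm=cv2.morphologyEx(mm,cv2.MORPH_CLOSE,np.ones((5,5)))
cs,_=cv2.findContours(mm,cv2.RETR_EXTERNAL,cv2.CHAIN_APPROX_NONE)
c=max(cs,key=cv2.contourArea); W=ray(d,c.reshape(-1,2),50)[:,:2].astype(np.float32)
r=cv2.minAreaRect(W); b=cv2.boxPoints(r); print(r,b, proj(d,np.c_[b,np.full(4,50)]))
o=im[:,:,::-1].copy()
cv2.drawContours(o,[c],-1,(0,0,255),1)
cv2.imwrite("pics/plate.png",cv2.resize(o[165:295,270:410],None,fx=4,fy=4))
# scene cross-check
d2=pickle.load(open("pics/scene0.pkl","rb"))
# manual tips etc: bar ends top edges projected
x=np.array([.994,.109]);y=np.array([-.109,.994]);c=np.array([626.4,203.6])
o=d2["img"][:,:,::-1].copy()
for dx,dy in[(-10,-75),(10,-75),(10,75),(-10,75)]:
    p=c+dx*x+dy*y; q=proj(d2,[*p,230])[0]; print(q); cv2.circle(o,(int(q[0]*1+.5),int(q[1]+.5)),1,(0,0,255),-1)
for p in b:
    q=proj(d2,[*p,50])[0]; cv2.circle(o,(int(q[0]*1+.5),int(q[1]+.5)),1,(0,255,0),-1)
cv2.imwrite("pics/chk.png",cv2.resize(o[140:340,230:390],None,fx=3,fy=3,interpolation=cv2.INTER_NEAREST))
E
```

```text
((413.48492431640625, 37.345115661621094), (246.90725708007812, 247.67222595214844), 77.11744689941406) [[ 265.2415    -55.391403]
 [ 506.6796   -110.61075 ]
 [ 561.7284    130.08163 ]
 [ 320.29025   185.30098 ]] [[370.50988826 285.30649203]
 [391.60382977 194.94063496]
 [302.44686433 173.60715265]
 [280.50784517 263.20180777]]
[291.01953742 177.50989181]
[285.46766642 182.87577089]
[351.68935089 211.71269284]
[356.62546333 205.55817251]
```

View pics/plate.png

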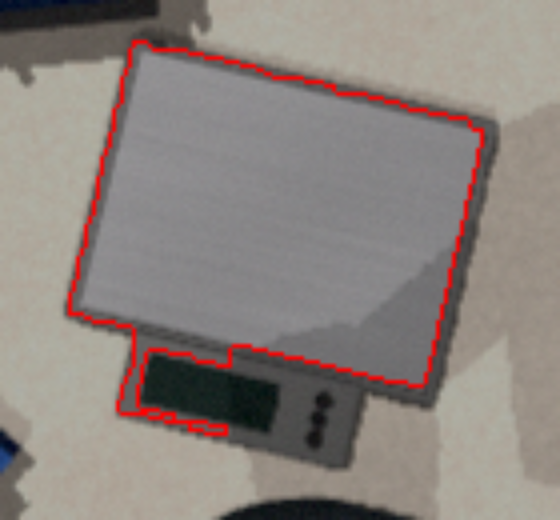

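View pics/chk.png

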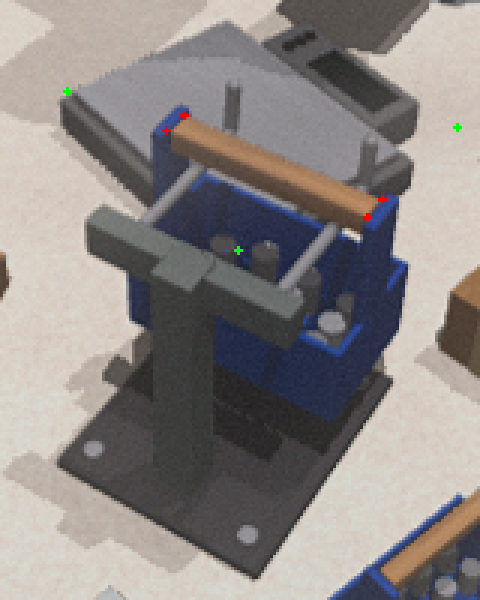

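The red bar corners line up with the bar in the scene view. The platform mask leaked into the console, so I clip the console off and refit.

```bash
python3 - <<'E'
from h import *
d=pickle.load(open("pics/top0.pkl","rb")); im=d["img"]
hsv=cv2.cvtColor(im,cv2.COLOR_RGB2HSV)
m=((hsv[:,:,1]<14)&(hsv[:,:,2]>84)).astype(np.uint8)*255
poly=np.array([[265,160],[402,160],[402,275],[376,263],[330,253],[305,246.5],[280,244]]).astype(np.int32)
k=np.zeros_like(m); cv2.fillPoly(k,[poly],255); mm=m&k
mm=cv2.morphologyEx(mm,cv2.MORPH_OPEN,np.ones((3,3)))
mm=cv2.morphologyEx(mm,cv2.MORPH_CLOSE,np.ones((5,5)))
cs,_=cv2.findContours(mm,cv2.RETR_EXTERNAL,cv2.CHAIN_APPROX_NONE)
c=max(cs,key=cv2.contourArea); W=ray(d,c.reshape(-1,2),50)[:,:2].astype(np.float32)
r=cv2.minAreaRect(W); b=cv2.boxPoints(r); print(r,b)
M=cv2.moments(c); print("centroid",ray(d,[(M['m10']/M['m00'],M['m01']/M['m00'])],50))
for dd,n in((d,"top"),(pickle.load(open("pics/scene0.pkl","rb")),"scene")):
    o=cv2.resize(dd["img"][:,:,::-1],None,fx=4,fy=4)
    q=proj(dd,np.c_[b,np.full(4,50)])*4+2
    cv2.polylines(o,[q.astype(np.int32)],True,(0,0,255),1)
    x0,y0=(270,165) if n=="top" else (240,135)
    cv2.imwrite(f"pics/plate_{n}.png",o[y0*4:y0*4+520,x0*4:x0*4+560])
E
python3 -c "
import cv2,numpy as np
cv2.imwrite('pics/plate2.png',cv2.resize(np.hstack([cv2.imread('pics/plate_top.png'),cv2.imread('pics/plate_scene.png')]),(800,371)))"
```

```text
((440.6290283203125, 30.99414825439453), (247.07838439941406, 192.47860717773438), 77.38204956054688) [[ 319.72705   -68.537994]
 [ 507.557    -110.58475 ]
 [ 561.531     130.52629 ]
 [ 373.70105   172.57304 ]]
centroid [[441.96593777  30.9667784   50.        ]]
```

View pics/plate2.png

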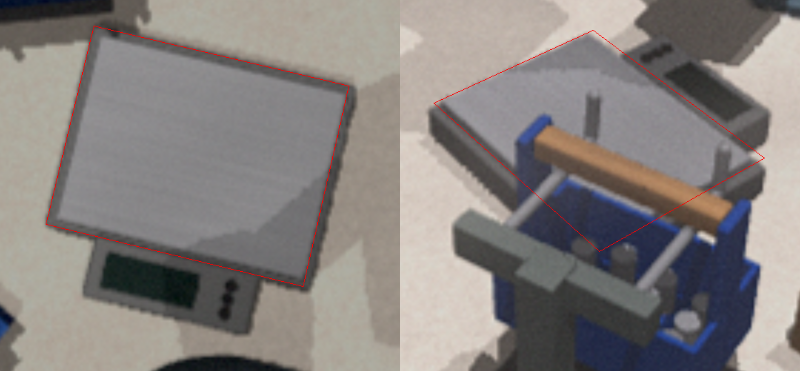

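Bar centre is (626, 204) at z 220, yaw +6.3°. Platform centre is about (440, 31), yaw −12.6°. The lift window is tight: the bar must clear the tips (underside above 112), and the tote's back wall must stay under the prongs (underside below 130), so I aim for 121 and then pull straight out along −x.

Now I move towards the bar.

```bash
cat > go.py <<'E'
import sys
from h import *
from rig import *
from scipy.spatial.transform import Rotation as Ro
# usage: x y z yaw(of tool x, deg)
def go(x,y,z,a):
    s=sense(); R=s["ee_rot"]; a=np.radians(a)
    T=np.array([[np.cos(a),np.sin(a),0],[np.sin(a),-np.cos(a),0],[0,0,-1.]])
    d=R.T@(np.array([x,y,z])-s["tcp_pos"])/10
    r=Ro.from_matrix(R.T@T).as_rotvec()
    print("t",round(s["time_s"],2),"tcp",s["tcp_pos"].round(1),"F",s["ft_force"].round(1),"gap",round(s["finger_gap"],1))
    print("shift cm",d.round(2),"|",round(np.linalg.norm(d),2),"turn",r.round(3))
if __name__=="__main__": go(*map(float,sys.argv[1:5]))
E
python3 go.py 626.4 203.6 340 96.25
python3 -m pendant '[3.3,-3.3,-1.6,0,0,-0.14,0, 6.6,-6.6,-3.2,0,0,-0.28,0, 9.9,-9.9,-4.8,0,0,-0.42,0, 13.2,-13.2,-6.4,0,0,-0.56,0, 16.5,-16.5,-8,0,0,-0.7,0]' 100; python3 go.py 626.4 203.6 340 96.25
```

```text
t 0.15 tcp [ 183.2 -623.2  230.4] F [ 0.  -0.2  0.3] gap 85.3
shift cm [ 65.83 -66.85 -10.84] | 94.45 turn [-1.000e-03 -1.000e-03 -1.394e+00]
time_s: 0.65
tcp_pos: [295.5, -416.9, 311.5]
ee_rot: [[0.548, 0.837, -0.0], [0.837, -0.548, 0.0], [0.0, -0.0, -1.0]]
ft_force: [1.4, -0.7, -0.1]
finger_gap: 85.3
t 0.65 tcp [ 295.5 -416.9  311.5] F [ 1.4 -0.7 -0.1] gap 85.3
shift cm [70.04 -6.31 -2.82] | 70.38 turn [-0.    -0.    -0.689]
```

```bash

python3 -m pendant '[4.9,-0.4,-0.4,0,0,-0.14,0, 9.8,-0.8,-0.8,0,0,-0.28,0, 14.7,-1.2,-1.2,0,0,-0.42,0, 19.6,-1.6,-1.6,0,0,-0.55,0, 24.5,-2,-2,0,0,-0.68,0]'; python3 go.py 626.4 203.6 340 96.25
```

```text
time_s: 1.15
tcp_pos: [414.1, -201.6, 331.4]
ee_rot: [[-0.1, 0.995, 0.0], [0.995, 0.1, -0.0], [-0.0, 0.0, -1.0]]
ft_force: [1.3, -0.1, -0.3]
finger_gap: 85.7
t 1.15 tcp [ 414.1 -201.6  331.4] F [ 1.3 -0.1 -0.3] gap 85.7
shift cm [38.19 25.17 -0.86] | 45.75 turn [ 0.     0.    -0.009]
```

```bash

python3 -m pendant '[4.1,2.7,-0.1,0,0,-0.01,0, 8.2,5.4,-0.2,0,0,-0.01,0, 12.3,8.1,-0.4,0,0,-0.01,0, 16.4,10.8,-0.6,0,0,-0.01,0, 20.5,13.5,-0.9,0,0,-0.01,0]'; python3 go.py 626.4 203.6 340 96.25
```

```text
time_s: 1.65
tcp_pos: [529.0, 15.5, 340.1]
ee_rot: [[-0.105, 0.994, -0.0], [0.994, 0.105, -0.0], [-0.0, -0.0, -1.0]]
ft_force: [-0.3, -0.4, 0.5]
finger_gap: 85.5
t 1.65 tcp [529.   15.5 340.1] F [-0.3 -0.4  0.5] gap 85.5
shift cm [17.68 11.67  0.  ] | 21.18 turn [-0.     0.    -0.004]
```

```bash

python3 -m pendant '[4.0,2.6,0,0,0,0,0, 8,5.2,0,0,0,0,0, 12,7.8,0,0,0,0,0, 15,9.8,0,0,0,0,0, 15,9.8,0,0,0,0,0]'; python3 go.py 626.4 203.6 340 96.25; python3 - <<'E'
from rig import *; import cv2,pickle
d=get_image("wrist"); cv2.imwrite("pics/w1.png",d["img"][:,:,::-1]); pickle.dump(d,open("pics/w1.pkl","wb"))
E
```

```text
time_s: 2.15
tcp_pos: [610.8, 176.4, 338.9]
ee_rot: [[-0.109, 0.994, -0.002], [0.994, 0.109, 0.001], [0.001, -0.002, -1.0]]
ft_force: [-0.7, -0.6, 0.2]
finger_gap: 85.1
t 2.15 tcp [610.8 176.4 338.9] F [-0.7 -0.6  0.2] gap 85.1
shift cm [ 2.54  1.85 -0.11] | 3.14 turn [-0.002 -0.001  0.001]
```

View pics/w1.png

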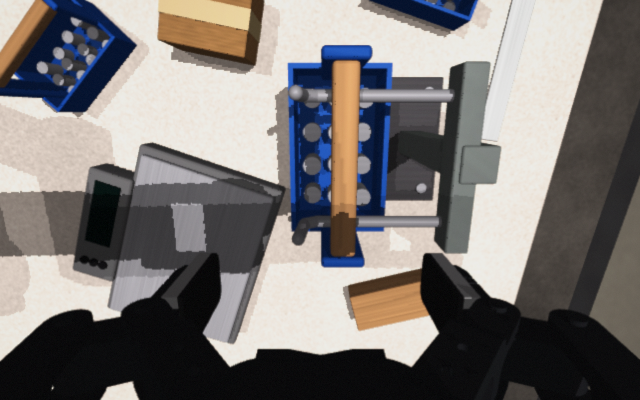

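The wrist view shows the bar upright in the frame from (346,60) to (342,257), lying across the prongs at rows 95 and 221. The tips point to the robot side (columns 297/300). I measure the bar here as a second view.

```bash
python3 - <<'E'
from h import *
d=pickle.load(open("pics/w1.pkl","rb")); im=d["img"]; hsv=cv2.cvtColor(im,cv2.COLOR_RGB2HSV)
m=cv2.inRange(hsv,(5,60,50),(22,255,255)); k=np.zeros_like(m); k[50:265,315:375]=m[50:265,315:375]
k=cv2.morphologyEx(k,cv2.MORPH_OPEN,np.ones((5,5)))
cs,_=cv2.findContours(k,cv2.RETR_EXTERNAL,cv2.CHAIN_APPROX_NONE); c=max(cs,key=cv2.contourArea)
W=ray(d,c.reshape(-1,2),230)[:,:2].astype(np.float32); r=cv2.minAreaRect(W); b=cv2.boxPoints(r); print(r); print(b)
# plate corners seen by eye
print(ray(d,[(149,148),(279,190),(232,342),(112,307)],50).round(1))
E
```

```text
((625.8336181640625, 205.4978485107422), (19.866640090942383, 147.17234802246094), 6.234948635101318)
[[607.96716 277.56992]
 [623.9509  131.26814]
 [643.7001  133.42578]
 [627.7163  279.72754]]
[[ 390.7  173.4   50. ]
 [ 560.4  136.7   50. ]
 [ 508.3 -105.3   50. ]
 [ 331.3  -65.1   50. ]]
```

```bash
python3 go.py 626 204.5 300 96.24
python3 -m pendant '[1.5,1,0,0,0,0,0, 2.7,1.8,1.5,0,0,0,0, 2.7,1.8,3.5,0,0,0,0, 2.7,1.8,4,0,0,0,0, 2.7,1.8,4,0,0,0,0]'; python3 go.py 626 204.5 202 96.24
```

```text
t 2.2 tcp [610.3 174.5 339.2] F [ 0.1  0.7 -0.5] gap 85.4
shift cm [2.82 1.89 3.91] | 5.18 turn [-0.002  0.    -0.001]
time_s: 2.7
tcp_pos: [624.7, 200.5, 299.2]
ee_rot: [[-0.104, 0.995, -0.002], [0.995, 0.104, -0.001], [-0.0, -0.003, -1.0]]
ft_force: [-0.4, 0.9, 0.2]
finger_gap: 85.3
t 2.7 tcp [624.7 200.5 299.2] F [-0.4  0.9  0.2] gap 85.3
shift cm [0.39 0.2  9.72] | 9.73 turn [-0.003  0.    -0.005]
```

```bash
python3 -m pendant '[0.3,0.1,2.5,0,0,0,0, 0.3,0.1,5,0,0,0,0, 0.3,0.1,7.5,0,0,0,0, 0.3,0.1,9.7,0,0,0,0, 0.3,0.1,9.7,0,0,0,0]'; python3 go.py 626 204.5 202 96.24; python3 - <<'E'
from rig import *; import cv2,pickle
d=get_image("wrist"); cv2.imwrite("pics/w2.png",d["img"][:,:,::-1]); pickle.dump(d,open("pics/w2.pkl","wb"))
d=get_image("scene"); cv2.imwrite("pics/s2.png",cv2.resize(d["img"][100:320,200:420],None,fx=2.7,fy=2.7)[:,:,::-1])
E
```

```text
time_s: 3.2
tcp_pos: [624.5, 203.7, 200.7]
ee_rot: [[-0.104, 0.995, -0.005], [0.995, 0.104, -0.001], [-0.0, -0.005, -1.0]]
ft_force: [-1.5, -0.7, 0.1]
finger_gap: 85.3
t 3.2 tcp [624.5 203.7 200.7] F [-1.5 -0.7  0.1] gap 85.3
shift cm [ 0.07  0.16 -0.13] | 0.21 turn [-0.005  0.    -0.005]
```

View pics/w2.png

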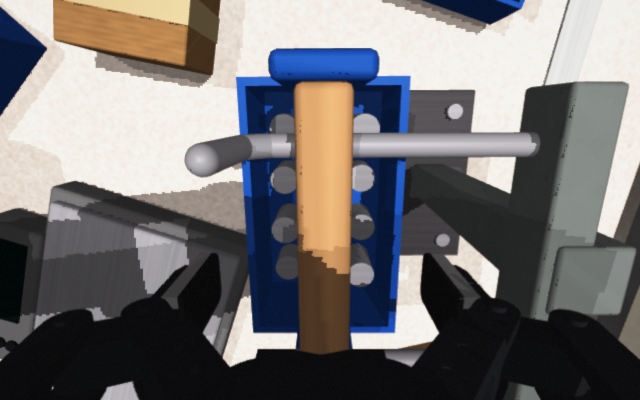

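View pics/s2.png

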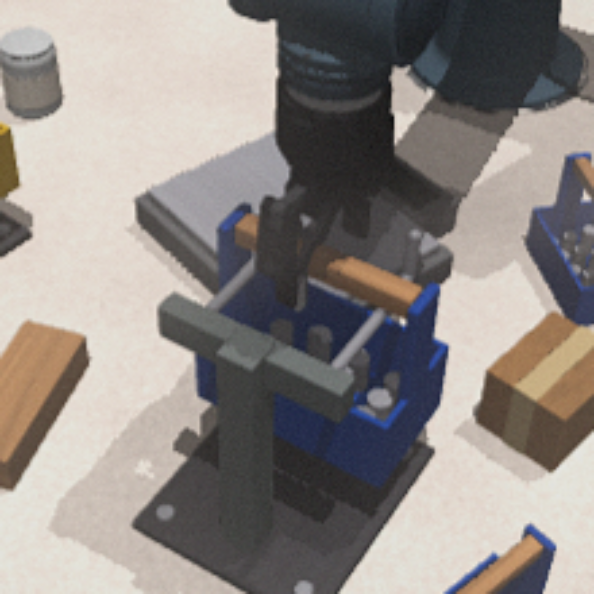

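The fingers straddle the bar symmetrically: the bar is at column 324, between pads at 218 and 422. I close now.

```bash
python3 -m pendant '[0,0.1,0,0,0,0,1, 0,0.1,0,0,0,0,1, 0,0.1,0,0,0,0,1, 0,0.1,0,0,0,0,1, 0,0.1,0,0,0,0,1]' 100; python3 -m pendant '[0,0,0,0,0,0,1, 0,0,0,0,0,0,1]'; python3 go.py 626 204.5 253 96.24; python3 - <<'E'
from rig import *; import cv2,pickle
d=get_image("wrist"); cv2.imwrite("pics/w3.png",d["img"][:,:,::-1])
E
```

```text
time_s: 3.8
tcp_pos: [627.5, 204.8, 204.1]
ee_rot: [[-0.105, 0.994, 0.001], [0.994, 0.105, 0.0], [-0.0, 0.001, -1.0]]
ft_force: [-0.6, 0.0, 0.2]
finger_gap: 17.9
time_s: 4.0
tcp_pos: [627.5, 204.8, 204.0]
ee_rot: [[-0.105, 0.994, 0.001], [0.994, 0.105, 0.0], [0.0, 0.001, -1.0]]
ft_force: [-0.2, 0.5, 4.6]
finger_gap: 18.4
t 4.0 tcp [627.5 204.8 204. ] F [-0.2  0.5  4.6] gap 18.4
shift cm [-0.02 -0.14 -4.9 ] | 4.9 turn [ 0.001 -0.    -0.004]
```

View pics/w3.png

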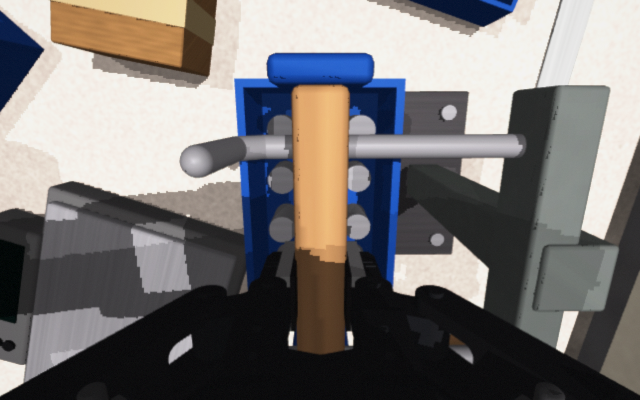

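The bar is held, with a gap of about 18 mm. I lift 51 mm.

```bash
python3 -m pendant '[0,0,-0.6,0,0,0,1, 0,0,-1.8,0,0,0,1, 0,0,-3.2,0,0,0,1, 0,0,-4.5,0,0,0,1, 0,0,-5.1,0,0,0,1]'; python3 -m pendant '[0,0,0,0,0,0,1, 0,0,0,0,0,0,1]';python3 go.py 626 204.5 253 96.24; python3 - <<'E'
from rig import *; import cv2,pickle
d=get_image("scene"); pickle.dump(d,open("pics/s4.pkl","wb")); cv2.imwrite("pics/s4.png",cv2.resize(d["img"][120:300,230:410],None,fx=3.3,fy=3.3,interpolation=cv2.INTER_CUBIC)[:,:,::-1])
d=get_image("wrist"); cv2.imwrite("pics/w4.png",d["img"][:,:,::-1])
E
```

```text
time_s: 4.55
tcp_pos: [628.0, 204.9, 256.9]
ee_rot: [[-0.105, 0.994, 0.003], [0.994, 0.105, 0.001], [0.0, 0.003, -1.0]]
ft_force: [0.9, 1.0, -5.8]
finger_gap: 18.4
time_s: 4.75
tcp_pos: [626.9, 204.7, 254.1]
ee_rot: [[-0.105, 0.994, -0.0], [0.994, 0.105, -0.0], [-0.0, -0.0, -1.0]]
ft_force: [-0.4, 0.3, -6.1]
finger_gap: 18.1
t 4.75 tcp [626.9 204.7 254.1] F [-0.4  0.3 -6.1] gap 18.1
shift cm [-0.01 -0.09  0.11] | 0.14 turn [-0.     0.    -0.004]
```

View pics/s4.png

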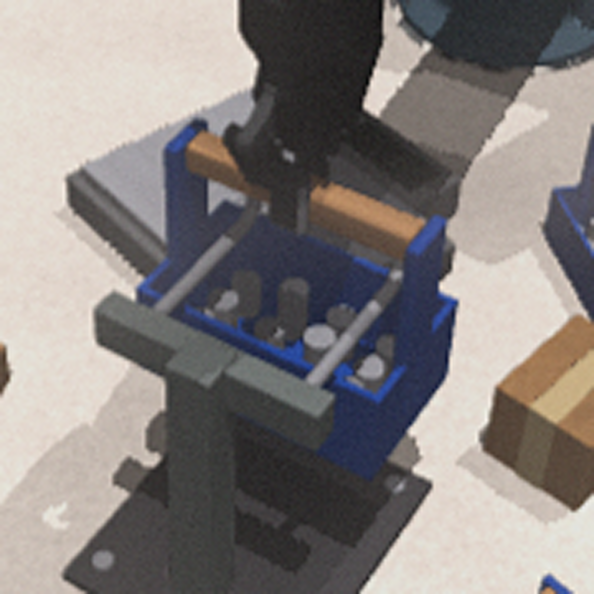

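View pics/w4.png

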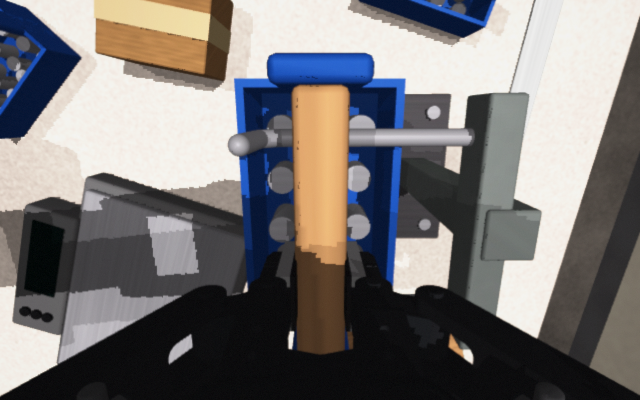

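The tote is unchanged in the gripper (the bar sits at the same pixels as before), level, and lifted about 50 mm. I pull straight out along −x.

```bash
python3 -m pendant '[0,-0.7,0,0,0,0,1, 0,-1.8,0,0,0,0,1, 0,-3,0,0,0,0,1, 0,-4.2,0,0,0,0,1, 0,-5,0,0,0,0,1]'; python3 -m pendant '[0,-1.5,0,0,0,0,1, 0,-3,0,0,0,0,1, 0,-4.5,0,0,0,0,1, 0,-6,0,0,0,0,1, 0,-6.8,0,0,0,0,1]';python3 go.py 441 31 253 77.4; python3 - <<'E'
from rig import *; import cv2,pickle
d=get_image("scene"); pickle.dump(d,open("pics/s5.pkl","wb")); cv2.imwrite("pics/s5.png",cv2.resize(d["img"][100:300,200:420],None,fx=3,fy=3,interpolation=cv2.INTER_CUBIC)[:,:,::-1])
E
```

```text
time_s: 5.35
tcp_pos: [575.8, 199.5, 254.1]
ee_rot: [[-0.105, 0.994, -0.001], [0.994, 0.105, -0.0], [0.0, -0.001, -1.0]]
ft_force: [-0.7, 0.4, -7.3]
finger_gap: 18.1
time_s: 5.85
tcp_pos: [508.3, 192.3, 254.2]
ee_rot: [[-0.105, 0.994, -0.0], [0.994, 0.105, -0.0], [0.0, -0.0, -1.0]]
ft_force: [0.3, 0.3, -6.0]
finger_gap: 18.3
t 5.85 tcp [508.3 192.3 254.2] F [ 0.3  0.3 -6. ] gap 18.3
shift cm [-15.34  -8.38   0.12] | 17.48 turn [-0.     0.     0.325]
```

View pics/s5.png

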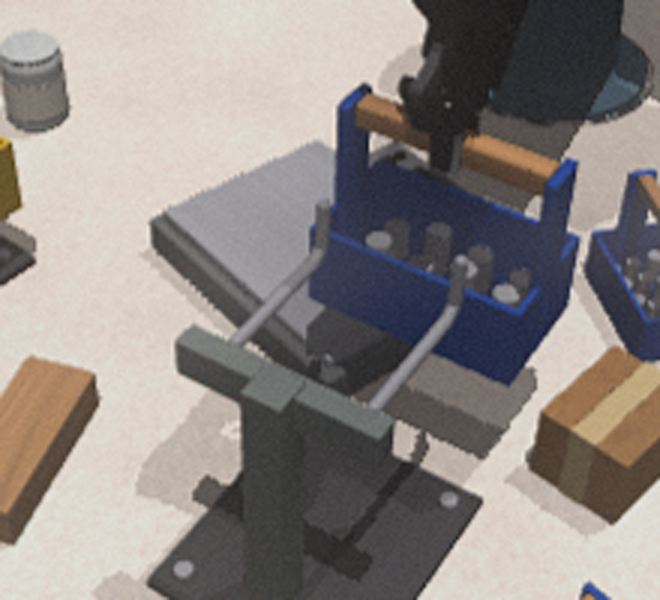

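The tote is clear of the hook: both tips, at crop (322,205) and (460,262), stand free behind it. I move over the platform, turning only after drawing away, and check the platform corners from this view too.

```bash
python3 - <<'E'
from h import *
d=pickle.load(open("pics/s5.pkl","rb"))
W=ray(d,[(255.5,171),(306,148)],50)[:,:2]; print(W)
y=np.array([.218,.976]);x=np.array([.976,-.218])
for c in([441,31],[445,33]): print([ (np.array(c)+sx*90*x+sy*120*y).round(1) for sx,sy in((1,-1),(-1,-1))])
E
python3 -m pendant '[-2,-1.1,0,0,0,0,1, -5,-2.8,0,0,0,0,1, -8.5,-4.6,0,0,0,0.08,1, -11.5,-6.3,0,0,0,0.17,1, -14,-7.7,0,0,0,0.25,1]'; python3 go.py 442 32 206 77.4
```

```text
[[ 501.57073253 -101.06478635]
 [ 332.95471375  -61.72404123]]
[array([ 502.7, -105.7]), array([327. , -66.5])]
[array([ 506.7, -103.7]), array([331. , -64.5])]
time_s: 6.4
tcp_pos: [447.4, 43.6, 254.6]
ee_rot: [[0.148, 0.989, 0.001], [0.989, -0.148, -0.001], [-0.0, 0.001, -1.0]]
ft_force: [-0.2, 0.3, -6.0]
finger_gap: 18.1
t 6.4 tcp [447.4  43.6 254.6] F [-0.2  0.3 -6. ] gap 18.1
shift cm [-1.23 -0.37  4.86] | 5.02 turn [0.001 0.    0.071]
```

Third estimate of the centre is about (443, 35), so I use (442.5, 33). The underside touches at TCP z of about 184. I lower to about 25 mm above the platform and look.

```bash

python3 -m pendant '[-0.5,-0.2,0.8,0,0,0.04,1, -1.1,-0.4,2,0,0,0.07,1, -1.1,-0.4,3.3,0,0,0.07,1, -1.1,-0.4,4.4,0,0,0.07,1, -1.1,-0.4,4.5,0,0,0.07,1]'; python3 go.py 442.5 33 188 77.4;  python3 - <<'E'
from rig import *; import cv2,pickle
for n in("scene","top"):
    d=get_image(n); pickle.dump(d,open(f"pics/{n}6.pkl","wb"))
    x0,y0=(200,100) if n=="scene" else (250,130)
    cv2.imwrite(f"pics/{n}6.png",cv2.resize(d["img"][y0:y0+170,x0:x0+200],None,fx=3.5,fy=3.5,interpolation=cv2.INTER_CUBIC)[:,:,::-1])
E
```

```text
time_s: 6.9
tcp_pos: [441.0, 35.6, 206.6]
ee_rot: [[0.212, 0.977, -0.005], [0.977, -0.212, 0.001], [0.0, -0.005, -1.0]]
ft_force: [-0.4, -0.1, -6.9]
finger_gap: 18.5
t 6.9 tcp [441.   35.6 206.6] F [-0.4 -0.1 -6.9] gap 18.5
shift cm [-0.22  0.21  1.86] | 1.88 turn [-0.005 -0.     0.006]
```

View pics/scene6.png

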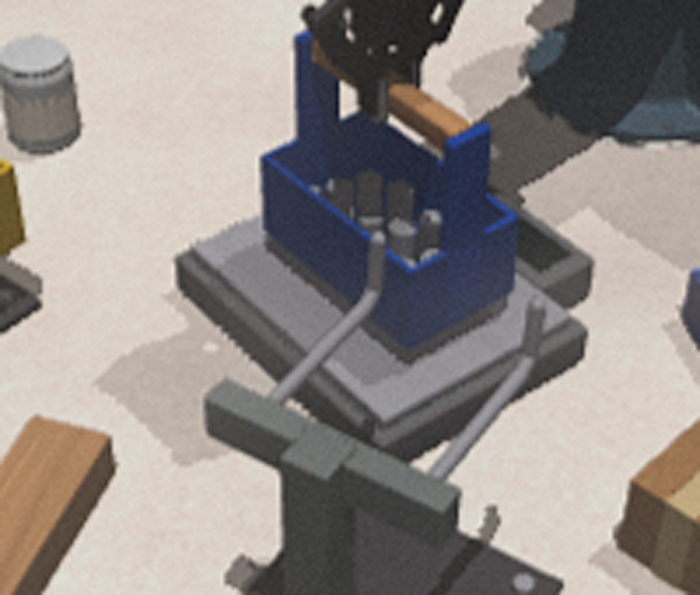

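View pics/top6.png

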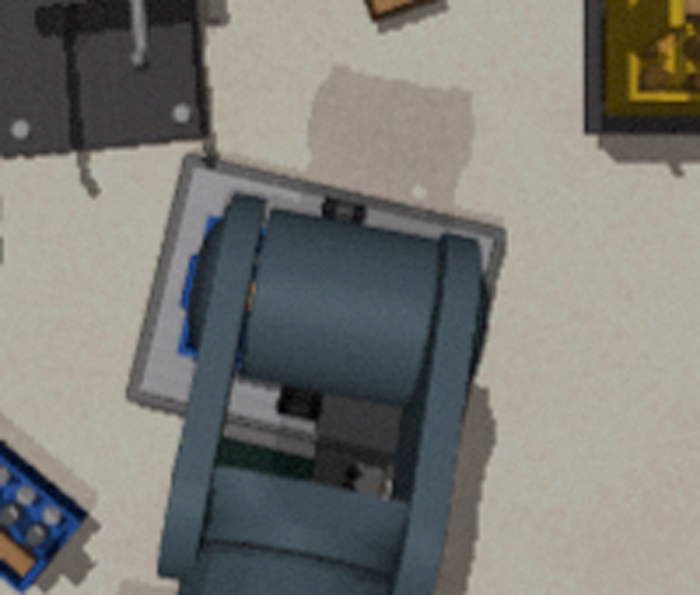

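Square and centred over the platform, at about 22 mm height with the shadow gap visible at (260,240)-(410,355). I lower the rest slowly.

```bash

python3 -m pendant '[-0.2,0.1,0.6,0,0,0,1, -0.2,0.1,1.2,0,0,0,1, -0.2,0.1,1.6,0,0,0,1, -0.2,0.1,1.8,0,0,0,1, -0.2,0.1,1.8,0,0,0,1]'; python3 go.py 442.5 33 184 77.4
```

```text
time_s: 7.5
tcp_pos: [442.6, 32.7, 190.9]
ee_rot: [[0.213, 0.977, -0.001], [0.977, -0.213, 0.0], [-0.0, -0.001, -1.0]]
ft_force: [-0.4, -1.2, -5.7]
finger_gap: 18.3
t 7.5 tcp [442.6  32.7 190.9] F [-0.4 -1.2 -5.7] gap 18.3
shift cm [ 0.03 -0.02  0.69] | 0.69 turn [-0.001  0.     0.005]
```

```bash

python3 -m pendant '[0,0,0.2,0,0,0,1, 0,0,0.4,0,0,0,1, 0,0,0.5,0,0,0,1, 0,0,0.5,0,0,0,1]'; 
python3 -m pendant '[0,0,0.1,0,0,0,1, 0,0,0.1,0,0,0,1]';
python3 -m pendant '[0,0,0.1,0,0,0,1, 0,0,0.1,0,0,0,1]'
```

```text
time_s: 7.9
tcp_pos: [442.7, 32.6, 186.1]
ee_rot: [[0.213, 0.977, -0.0], [0.977, -0.213, 0.0], [0.0, -0.0, -1.0]]
ft_force: [-0.1, -0.8, -6.3]
finger_gap: 18.6
time_s: 8.1
tcp_pos: [442.8, 32.6, 185.2]
ee_rot: [[0.213, 0.977, -0.0], [0.977, -0.213, 0.0], [-0.0, -0.0, -1.0]]
ft_force: [-0.4, 0.4, -6.8]
finger_gap: 18.4
time_s: 8.3
tcp_pos: [442.9, 32.6, 184.3]
ee_rot: [[0.213, 0.977, 0.0], [0.977, -0.213, -0.0], [0.0, 0.0, -1.0]]
ft_force: [0.8, -0.4, -6.3]
finger_gap: 18.0
```

```bash

python3 -m pendant '[0,0,0.1,0,0,0,1, 0,0,0.1,0,0,0,1]';
python3 -m pendant '[0,0,0.1,0,0,0,1, 0,0,0.1,0,0,0,1]'
```

```text
time_s: 8.5
tcp_pos: [443.1, 32.6, 184.3]
ee_rot: [[0.213, 0.977, 0.0], [0.977, -0.213, -0.0], [-0.0, 0.0, -1.0]]
ft_force: [-4.4, 0.7, 2.5]
finger_gap: 18.2
time_s: 8.7
tcp_pos: [443.3, 32.5, 184.4]
ee_rot: [[0.213, 0.977, 0.001], [0.977, -0.213, -0.0], [-0.0, 0.001, -1.0]]
ft_force: [-6.7, 0.6, 9.4]
finger_gap: 18.0
```

Contact at the expected height: the force went from −6 to +9 N. I ease off 1 mm, look, then open.

```bash

python3 -m pendant '[0,0,-0.1,0,0,0,1, 0,0,-0.1,0,0,0,1]';
python3 - <<'E'
from rig import *; import cv2,pickle
d=get_image("scene"); cv2.imwrite("pics/s7.png",cv2.resize(d["img"][100:270,200:400],None,fx=3.5,fy=3.5,interpolation=cv2.INTER_CUBIC)[:,:,::-1])
E
```

```text
time_s: 8.9
tcp_pos: [443.2, 32.5, 184.4]
ee_rot: [[0.213, 0.977, 0.001], [0.977, -0.213, -0.0], [-0.0, 0.001, -1.0]]
ft_force: [-4.5, 1.1, 7.1]
finger_gap: 18.3
```

View pics/s7.png

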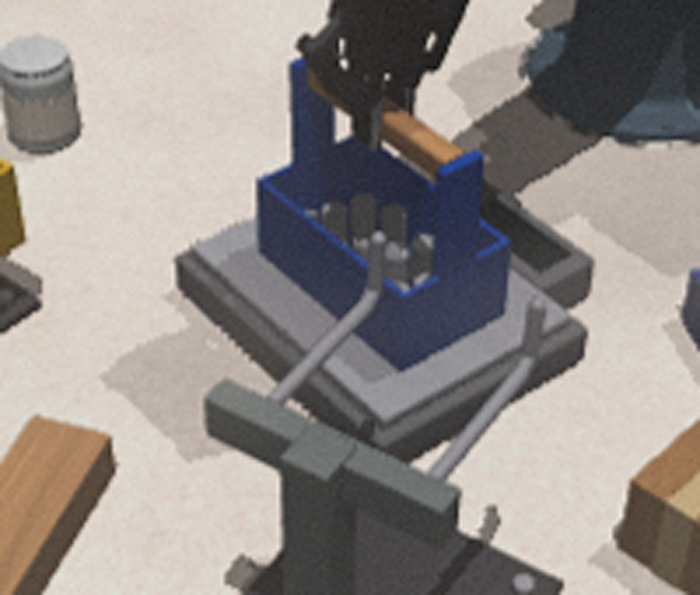

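The tote stands flat and square on the plate, with no gap at its lower edge (260,250)-(405,370). I open and rise.

```bash

python3 -m pendant '[0,0,0,0,0,0,0.8, 0,0,0,0,0,0,0.6, 0,0,0,0,0,0,0.3, 0,0,0,0,0,0,0, 0,0,0,0,0,0,0]'; python3 -m pendant '[0,0,0,0,0,0,0, 0,0,0,0,0,0,0]'; python3 -m pendant '[0,0,-0.5,0,0,0,0, 0,0,-2,0,0,0,0, 0,0,-4,0,0,0,0, 0,0,-7,0,0,0,0, 0,0,-11,0,0,0,0]'; python3 -m pendant '[0,0,-4,0,0,0,0, 0,0,-8,0,0,0,0, 0,0,-8,0,0,0,0, 0,0,-8,0,0,0,0]'
python3 - <<'E'
from rig import *; import cv2,pickle
for n in("scene","wrist"):
    d=get_image(n); pickle.dump(d,open(f"pics/{n}8.pkl","wb")); cv2.imwrite(f"pics/{n}8.png",d["img"][:,:,::-1])
E
```

```text
time_s: 9.45
tcp_pos: [443.1, 32.5, 183.3]
ee_rot: [[0.213, 0.977, 0.001], [0.977, -0.213, -0.0], [0.0, 0.001, -1.0]]
ft_force: [-0.3, 0.4, 0.1]
finger_gap: 75.5
time_s: 9.65
tcp_pos: [442.9, 32.6, 183.3]
ee_rot: [[0.213, 0.977, 0.0], [0.977, -0.213, 0.0], [0.0, 0.0, -1.0]]
ft_force: [-0.3, -0.4, -0.7]
finger_gap: 85.5
time_s: 10.15
tcp_pos: [441.8, 32.8, 293.2]
ee_rot: [[0.213, 0.977, -0.003], [0.977, -0.213, 0.001], [-0.0, -0.003, -1.0]]
ft_force: [1.7, -0.0, -0.0]
finger_gap: 85.5
time_s: 10.55
tcp_pos: [443.2, 32.5, 374.5]
ee_rot: [[0.213, 0.977, 0.003], [0.977, -0.213, -0.0], [0.0, 0.003, -1.0]]
ft_force: [-0.9, -0.3, -1.0]
finger_gap: 85.5
```

View pics/scene8.png

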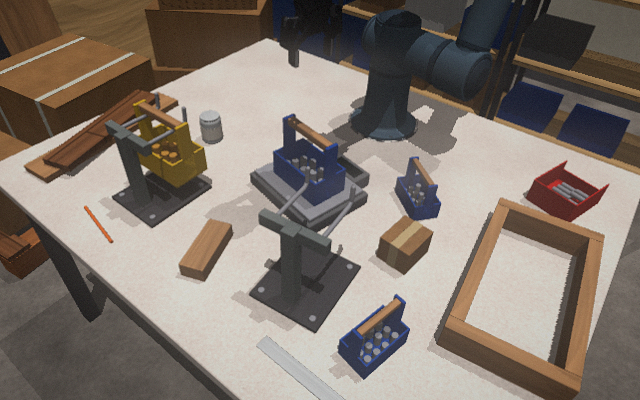

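View pics/wrist8.png

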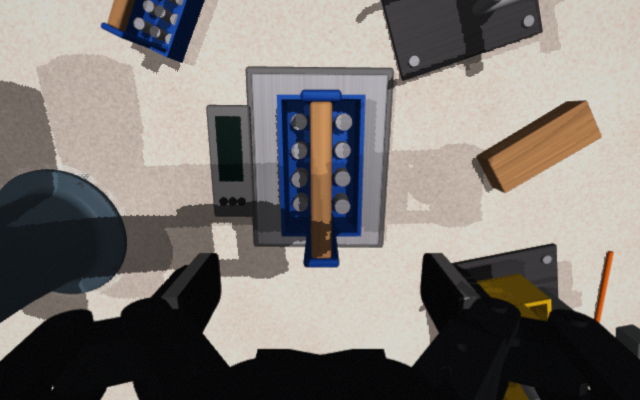

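The wrist view shows the tote square on the plate: plate corners near (253,74), (391,76), (382,242), (255,240), and the bar at column 321. The yellow tote still hangs in the scene view. I compute the offset from this view.

```bash
python3 - <<'E'
from h import *
d=pickle.load(open("pics/wrist8.pkl","rb")); im=d["img"]; hsv=cv2.cvtColor(im,cv2.COLOR_RGB2HSV)
m=cv2.inRange(hsv,(5,60,50),(22,255,255)); k=np.zeros_like(m); k[90:265,300:345]=m[90:265,300:345]
k=cv2.morphologyEx(k,cv2.MORPH_OPEN,np.ones((5,5)))
cs,_=cv2.findContours(k,cv2.RETR_EXTERNAL,cv2.CHAIN_APPROX_NONE); c=max(cs,key=cv2.contourArea)
r=cv2.minAreaRect(ray(d,c.reshape(-1,2),210)[:,:2].astype(np.float32)); print("bar",r)
W=ray(d,[(253,74),(387,75),(379,241),(257,240)],50)[:,:2].astype(np.float32); print(W,W.mean(0),cv2.minAreaRect(W))
cv2.imwrite("pics/w8c.png",cv2.resize(im[55:265,200:410],None,fx=2.8,fy=2.8,interpolation=cv2.INTER_CUBIC)[:,:,::-1])
# yellow shift between scene pictures
a=pickle.load(open("pics/scene0.pkl","rb"))["img"];b=pickle.load(open("pics/scene8.pkl","rb"))["img"]
for i in(a,b):
    h=cv2.cvtColor(i,cv2.COLOR_RGB2HSV); y=cv2.inRange(h,(20,130,80),(32,255,255)); M=cv2.moments(y[90:200,120:220],True); print(M['m00'],M['m10']/M['m00'],M['m01']/M['m00'])
E
```

```text
bar ((443.4905700683594, 33.29943084716797), (146.90328979492188, 19.149795532226562), 78.16248321533203)
[[ 381.40573   162.03697 ]
 [ 551.99744   123.63938 ]
 [ 502.8128   -102.883064]
 [ 326.12674   -62.727203]] [440.5857    30.016525] ((440.15447998046875, 30.207809448242188), (231.78982543945312, 181.1917724609375), 77.19575500488281)
2058.0 53.18561710398445 62.387269193391646
2006.0 52.96011964107677 62.51744765702891
```

View pics/w8c.png

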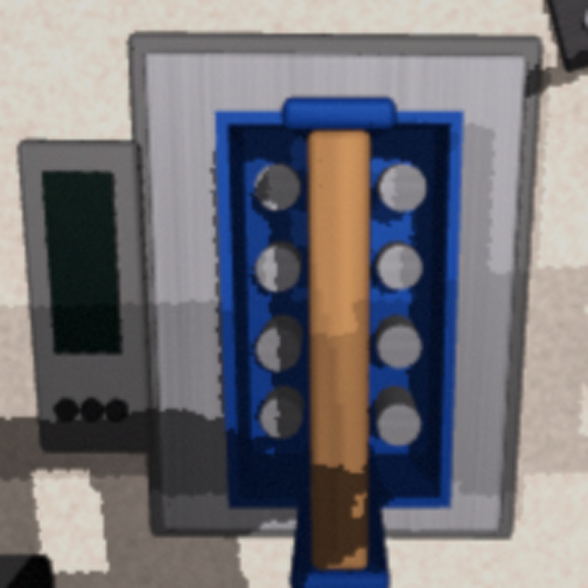

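The tote is within about 5 mm and 1° of the platform's centre and axis, the yellow tote has not moved (its patch shifted 0.3 px), and the gripper is clear. I hand it in.

```bash
python3 -c "
from rig import *
print(finish_job())"
```

```text
the job is handed in; nothing more can be done
None
```

I lifted the blue tote off its hook, set it down on the middle of the scale's platform and handed the job in at about 10.7 s of the 42 s allowed.

- **Lift and removal:** I gripped the bar's middle at 100 N and raised it about 50 mm. That kept the bar above the hook tips and the tote's back wall under the prongs. I then drew it straight out along −x and turned it 19° on the way to the scale.
- **Set-down:** I lowered it while still holding it, until the wrist force changed from −6 N to +9 N at the expected height. Then I let go and rose clear.
- **Last checks:** The tote stands flat. Its centre is about 4–5 mm from the platform's centre, and its long side is within about 1° of the platform's. In the scene view the yellow tote's patch moved only 0.3 px, so it still hangs where it was.
- **Disagreements:** My estimates of the platform's centre varied by about 7 mm in x and 5 mm in y between views, because its edge blends into the grey body. That is still well inside the 30 mm tolerance. Nothing else disagreed or failed.

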